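Reset the tripped switch of the conservation bench

ROBOT

A 7-joint arm with a two-finger parallel gripper is mounted at the origin on the work surface. World frame = base frame: x ahead of the robot, y to its left, z up, the work surface at z = 0. Lengths are in m, angles in rad, forces in N, time in s.
With the tool pointing down it reaches from about 0.35 to 0.9 m from the base axis. Payload 8.1 kg.
Tool frame: the origin (TCP) lies midway between the tips of the shut fingers; the grasp point (between the pads) lies behind it (arm.tcp_to_grasp is the z of the grasp point in the tool frame, in m); z points along the fingers, y is the line along which they close (so a half turn about z gives the same grasp; the last joint's range is limited). The gripper opens to 92 mm and grips with 3 to 60 N. Pads are 19 mm wide; open, the fingers measure 130 mm over their backs; the gripper's body (75 mm by 190 mm) begins 47 mm behind the grasp point.
Start: joints at [1.077, 0.434, 0.025, 1.573, -0.012, 1.134, -0.075], TCP at [0.238, -0.578, 0.196] pointing down, gripper open.
Joint ranges: [-2.62, 2.62], [-0.44, 2.09], [-1.27, 1.32], [0.08, 2.57], [-1.32, 4.46], [0.12, 2], [-2.74, 2.74]. Speed limits (rad/s): [2.22, 2.22, 3.01, 3.01, 3.14, 3.14, 3.14].

INTERFACE

Orientations are given as a rotation vector (axis times angle).
In Python, from cell import readout, vision, arm gives the robot as it stands.
- The arm moves only by the tool carry_out, never from a script. Its argument "increments" is one flat list of numbers, 6 for each row, row after row: the shift along the world's x, y, z in mm, then the turn, a rotation vector about the world's x, y, z in rad. In form: [tx, ty, tz, wx, wy, wz, tx, ty, tz, wx, wy, wz, ...]. A call has 1 to 20 rows; each row shifts and turns the commanded pose from where the row before left it; what a row does not reach is not made up. A row lasts 1/8 s, in which the tool goes at most 62.5 mm and 10.7 degrees, less where a joint would pass 70% of its speed; a pose out of reach is approached as far as the arm can. A call with a gripper value outside its range is refused whole. "grip" is the closure, from 0 (fully open) to 1 (shut), set as the call begins (left out, the last holds). The fingers move at their own pace and stop on an object; "newtons" is the grip in N (left out, the last holds). Time passes only in rows, so rows that do not move let the fingers close. It gives the time, the measured TCP pose, the force, the opening and the grip force at its end, in the units of the state.
- readout.observe(): the state, without advancing time (a new reading comes with each control period).
- vision.get_image(name): name is "side" or "top" or "wrist"; returns the picture (400x640x3 uint8, red, green, blue); there is no depth.
- vision.calibration(name): a dict with "fov_y" (degrees; the focal length in pixels is half the picture's height over the tangent of half this angle, whatever the lens; pixels are square), "cx", "cy" (the principal point, pixels), "k1" (the pictures are not rectified: a ray, as slopes to the right and down, at radius r is drawn at 1 + k1 r^2 times it, then the intrinsics apply), "pose" (4x4, takes a point from camera to world coordinates). Camera axes: x right, y up, looking along -z (the intrinsics and any distortion apply to the point x, -y, -z); pixel columns grow to the right and rows downward; lengths in m; the calibration is good to about 2 mm. A picture is of the moment at which its call begins: read the wrist's pose just before it. calibration takes no time and is no camera call; for the wrist camera it gives the pose at the moment of the call.
- arm.sign_off(): hands the job in; it is judged then, once.
The state is a dict: "clock": time; "joints": joint angles; "dq": joint speeds; "joint_efforts": joint torques, N m; "position": TCP position; "ee_rot": TCP orientation; "force": force on the tool from outside, world axes, zero at the start; "ft_torque": the same for the moment, N m; "width": opening from 0.0 (shut) to 1.0 (fully open); "gripper_force": force on a finger pad.
Only numpy, scipy, OpenCV 4.12 (cv2) and the standard library are available. Lean on these libraries where they do the work, as an engineer would, in place of code of your own. Each camera call takes 0.05 s, during which the arm holds its last target. There are 200 camera calls.

TASK

One of the three trip switches on the bench power unit has tripped: its lever stands upright while the other two lean to on. Reset it: push its lever fully off, to the end of its travel where it stops giving, then throw it on so that it stays on by itself. Be gentle, never pushing any lever with more than 16 N, leave the other two levers on, and do not disturb the jar, bottles and other things around.

Things in the scene. Friction and masses are not known exactly. Their poses are not given: they have to be found in the camera images.
- board: grey plinth of the bench power unit, 170 mm deep (x), 310 wide (y from -115 to +195 mm), 30 tall, fixed; origin on its underside, below the middle of the row of switches. Three trip switches stand on it in a row along its y at 70 mm pitch, in any order, all turned like it.
- switch_a: the tripped switch (its lever stands about upright): white block 120 mm deep (x), 62 wide (y), 75 tall, fixed on the 30 mm plinth, top 105 mm over the table; origin: centre of its underside. x points from the off side to the on side of the lever's swing (away from the robot at yaw 0), z up. Lever pivot (along y) at (0, 0, 65) mm in this frame.
- switch_b: a switch that is on: white block 120 mm deep (x), 62 wide (y), 75 tall, fixed on the 30 mm plinth, top 105 mm over the table; origin: centre of its underside. x points from the off side to the on side of the lever's swing (away from the robot at yaw 0), z up. Lever pivot (along y) at (0, 0, 65) mm in this frame.
- switch_c: a switch that is on: white block 120 mm deep (x), 62 wide (y), 75 tall, fixed on the 30 mm plinth, top 105 mm over the table; origin: centre of its underside. x points from the off side to the on side of the lever's swing (away from the robot at yaw 0), z up. Lever pivot (along y) at (0, 0, 65) mm in this frame.
- lever_a (a joint): angle of the tripped lever, rad, 0 = upright. Positive leans towards the block's +x. It starts tripped, within 0.05 of 0; a soft spring (0.12 N m/rad) draws it back to within 0.12 of 0 whenever let go, also from off. Full off differs from unit to unit, anywhere from -0.36 to -0.79, and must be felt; on is 0.54 to 0.60, the hard stop.
- off_feel (a point): (point on switch_a's top, 30 mm from its centre on the off side.) Towards off the lever swings freely, then over the last 0.20 rad the reset latch drags, about 0.3 N m (6 to 9 N at 45 mm from the pivot), then a springy stop of 16 N m/rad (8 N/mm at 45 mm). Full off = force climbing past the drag, to 0.4 N m or more (11 N at 45 mm). Let go earlier, it is not reset.
- on_feel (a point): (point on switch_a's top, 30 mm from its centre on the on side.) Once reset, the lever pushed on meets a catch at about 0.45 to 0.5 (about 0.17 N m, 4 to 5 N at 45 mm), snaps past it by 0.55 and stays on at 0.54 to 0.60, next to the hard stop. If not reset it never catches, and springs back upright when let go.
- lever_b (a joint): angle of a lever that is on, rad, Positive leans towards the block's +x. Starts at 0.50 to 0.58 and stays where it is left (0.12 N m friction)
- lever_c (a joint): angle of a lever that is on, rad, Positive leans towards the block's +x. Starts at 0.50 to 0.58 and stays where it is left (0.12 N m friction)
- lever_a_tip (a point): middle of the top end of the tripped lever, 65 mm from its pivot. All levers: black plastic, 13 mm thick all along (in the swing direction); 14 mm wide up to 38 mm from the pivot, then a grip 26 mm wide and 27 mm long to the tip; the point's z axis points along the lever, away from the pivot
- lever_b_tip (a point): the same point of lever_b
- lever_c_tip (a point): the same point of lever_c
- pigment_jar: small glass jar with a black cap, diameter 38 mm, 45 mm tall, loose, stands on the plinth's +y end beside the switches; origin under its centre
- brush: wooden brush, 190 mm long, loose, lies on the table before the plinth's robot side
- spray: white spray bottle, 72 mm across, about 190 mm tall, loose, right side of the table
- reagent: white plastic bottle with a green cap, 66 mm across, 170 mm tall, loose, right side
- flask: stoppered glass flask, 94 mm across, 135 mm tall, loose, left side
- beaker: glass beaker, 68 mm across, 80 mm tall, loose, left side
There are look-alikes about, which are no part of the job. What is shaped like the beaker but blue is not meant.

How it is judged:
By the outcome, as a careful person would: the job done as asked, in the order asked, and still so for the second after the job is handed in, with the robot touching nothing.
It also fails if it takes over 58 s, if anything falls off the work surface, if the arm or the gripper's body presses on something with over 40 N, if the wrist force passes 120 N, or if a joint passes its speed limit or range.

## Working session

There is one attempt and no reset: what is moved stays moved. The work goes in short steps, Python scripts to look and compute and a tool call to move; the robot and the scene stay as the last step left them, time stands still between calls to the robot, and variables do not carry over. Pictures are saved under pics/ and viewed, at most 10 in all, crops included, and the job is handed in when it is done.

Besides the shell and the picture viewer there is one more tool, called by a JSON object that holds its "fn" and its "kwargs". carry_out: Moves the arm, as the interface text tells. Its arguments: {"type":"object","properties":{"increments":{"type":"array","items":{"type":"number"}},"grip":{"type":"number"},"newtons":{"type":"number"}},"required":["increments"]}

```bash
mkdir -p pics; ls
cat > h.py <<'E'
import numpy as np, cv2
from cell import readout, vision, arm
def cal(n):
    c=vision.calibration(n); f=200/np.tan(np.radians(c['fov_y'])/2); return c,f
def ray(n,u,v):
    c,f=cal(n); x,y=(u-c['cx'])/f,(v-c['cy'])/f
    a,b=x,y
    for _ in range(30):
        s=1+c['k1']*(a*a+b*b); a,b=x/s,y/s
    P=np.array(c['pose']); return P[:3,3],P[:3,:3]@np.array([a,-b,-1])
def onz(n,u,v,z):
    o,d=ray(n,u,v); return o+d*(z-o[2])/d[2]
def proj(n,p):
    c,f=cal(n); P=np.array(c['pose']); q=P[:3,:3].T@(np.array(p)-P[:3,3]); a,b=q[0]/-q[2],-q[1]/-q[2]
    s=1+c['k1']*(a*a+b*b); return np.array([c['cx']+f*a*s,c['cy']+f*b*s])
def snap(n,fn):
    im=vision.get_image(n); cv2.imwrite('pics/'+fn,im[:,:,::-1]); return im
E
python3 - <<'E'
from h import *
snap('top','t1.png');snap('side','s1.png')
for n in('top','side'):
    c,f=cal(n);print(n,f,c['k1'],np.round(c['pose'],3).tolist())
print(readout.observe(),arm.tcp_to_grasp)
E
```

```text
pics
top 484.9521903977626 -0.05617450005581684 [[0.005, 0.99, -0.141, 0.324], [-1.0, 0.008, 0.014, 0.075], [0.015, 0.141, 0.99, 1.522], [0.0, 0.0, 0.0, 1.0]]
side 365.22471261789013 -0.027810331134305727 [[-1.0, 0.001, -0.021, 0.475], [-0.015, -0.695, 0.719, 0.817], [-0.014, 0.719, 0.695, 0.859], [0.0, 0.0, 0.0, 1.0]]
{'clock': 0.1, 'joints': array([ 1.07738045,  0.43515783,  0.02495646,  1.574021  , -0.01156759,
        1.13398128, -0.07514931]), 'dq': array([-0.00087505, -0.00118876,  0.00045879, -0.00389373, -0.00066664,
       -0.00156325, -0.00056891]), 'joint_efforts': array([ 3.86295113e-03, -6.69118237e+01,  9.87735763e-01, -3.15141213e+01,
       -6.06954703e-02,  3.75535735e-02, -4.44106405e-06]), 'position': array([ 0.23784213, -0.5774291 ,  0.19491471]), 'ee_rot': array([-3.08049799e+00, -6.09590915e-01,  6.65165986e-04]), 'force': array([-0.82573807, -0.40265823,  0.19486565]), 'ft_torque': array([-0.00401457, -0.0145227 ,  0.03328088]), 'gripper_force': 0.0, 'width': 0.9994345548411444} -0.0188
```

View pics/t1.png

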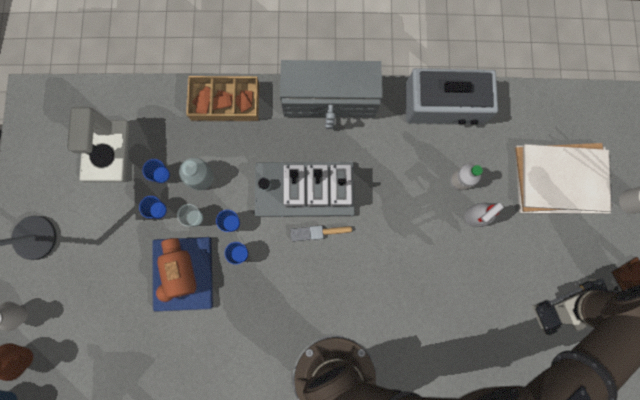

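View pics/s1.png

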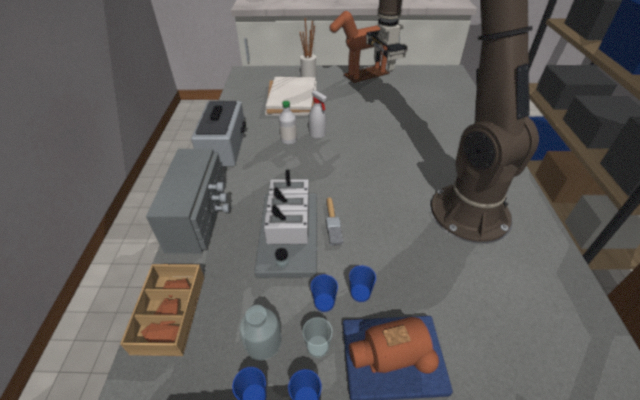

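Top view: three lever candidates, at (295,175), (318,174) leaning to +x, and (343,182) upright, on the rightmost block. Side view agrees: the upright one is at (289,178), and the two others lean left (+x). I choose the rightmost (-y) and check it in a crop.

Run:
```python
from h import *
a=cv2.imread('pics/t1.png')[150:225,245:365];b=cv2.imread('pics/s1.png')[160:280,245:350]
A=cv2.resize(a,None,fx=6.5,fy=6.5,interpolation=2)[:, :];A=cv2.resize(A,(440,275))
A=cv2.resize(a,(480,300),interpolation=2);B=cv2.resize(b,(315,360),interpolation=2)
o=np.zeros((360,800,3),np.uint8);o[:300,:480]=A;o[:,485:]=B;cv2.imwrite('pics/c1.png',o)
```

```text
(no output)
```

View pics/c1.png

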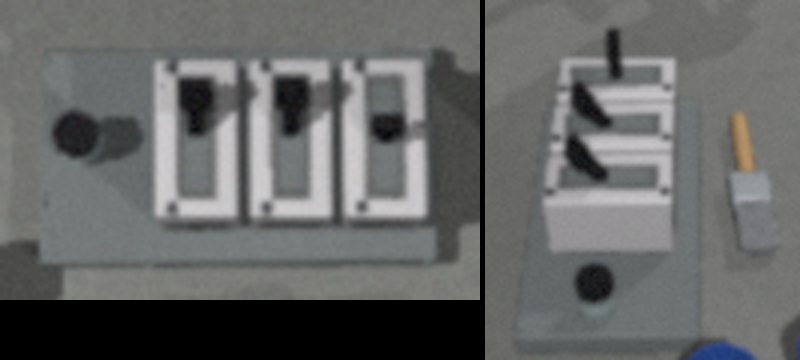

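The crop confirms it: the rightmost block's lever is upright (tip at crop (386,127)). The other two lean to +x, and the jar is far off at the left end.

Run:
```python
from h import *
t=lambda u,v,z:onz('top',245+u/4-.0,150+v/4,z)
for n,u,v,z in[('Afl',342,60,.105),('Afr',424,60,.105),('Anr',427,217,.105),('Anl',343,217,.105),('Ltfl',155,60,.105),('Ltnl',155,217,.105),('tipA',386,127,.16),('tipB',291,95,.15),('pl nl',42,262,.03),('pl nr',434,262,.03),('pl fl',45,50,.03),('plfr',434,52,.03)]:
    print(n,t(u,v,z).round(4))
# tip in side view: triangulate
o1,d1=ray('top',245+386/4,150+127/4)
o2,d2=ray('side',245+(614-485)/3,160+32/3)
d1/=np.linalg.norm(d1);d2/=np.linalg.norm(d2)
s=np.linalg.lstsq(np.c_[d1,-d2],o2-o1,rcond=None)[0];print(o1+d1*s[0],o2+d2*s[1])
```

```text
Afl [0.6367 0.0164 0.105 ]
Afr [ 0.6372 -0.0449  0.105 ]
Anr [ 0.5189 -0.0466  0.105 ]
Anl [0.5184 0.0155 0.105 ]
Ltfl [0.6355 0.1558 0.105 ]
Ltnl [0.5174 0.154  0.105 ]
tipA [ 0.5759 -0.0129  0.16  ]
tipB [0.6006 0.055  0.15  ]
pl nl [0.4918 0.245  0.03  ]
pl nr [ 0.494  -0.0583  0.03  ]
pl fl [0.6593 0.2466 0.03  ]
plfr [ 0.6603 -0.0592  0.03  ]
[ 0.57508458 -0.01255774  0.16460411] [ 0.57956966 -0.01269454  0.16544276]
```

{"fn": "carry_out", "kwargs": {"increments": [0,0,30,0,0,0,0,0,45,0,0,0,0,0,45,0,0,0,0,0,35,0,0,0,15,20,0,0,0,0.03,24,40,0,0,0,0.08,24,40,0,0,0,0.09,24,40,0,0,0,0.09,24,40,0,0,0,0.09,24,40,0,0,0,0.09,24,40,0,0,0,0.09,24,40,0,0,0,0.09,24,40,0,0,0,0.09,24,40,0,0,0,0.09,24,40,0,0,0,0.09,24,40,0,0,0,0.09,24,40,0,0,0,0.09,24,40,0,0,0,0.09,24,40,0,0,0,0.08,12,20,0,0,0,0.03], "grip": 0.4}}

```text
clock: 2.6
position: [0.6008, 0.0257, 0.3492]
ee_rot: [-2.076, -2.355, 0.001]
force: [0.4, -0.3, -0.4]
width: 0.602
gripper_force: 0.0
```

Run:
```python
from h import *
from scipy.spatial.transform import Rotation as R
o=readout.observe();print(o['position'],o['force'],o['width'],o['joints']);print(R.from_rotvec(o['ee_rot']).as_matrix().round(3))
```

```text
[0.60080509 0.02566094 0.34920559] [ 0.36271461 -0.26368747 -0.40854454] 0.6015866988937932 [ 0.22008182  0.36986782 -0.52095446  1.3375384   0.18002746  1.48295491
 -0.16174583]
[[-0.125  0.992 -0.002]
 [ 0.992  0.125  0.001]
 [ 0.001 -0.002 -1.   ]]
```

{"fn": "carry_out", "kwargs": {"increments": [-8,-13,-20,0,0,-0.04,-8,-14,-30,0,0,-0.04,-8,-13,-30,0,0,-0.035,0,0,-20,0,0,0,0,0,0,0,0,0]}}

```text
clock: 3.22
position: [0.5754, -0.0184, 0.2488]
ee_rot: [-2.215, -2.225, 0.005]
force: [0.3, 0.9, 0.9]
width: 0.594
gripper_force: 0.0
```

Run:
```python
from h import *
from scipy.spatial.transform import Rotation as R
o=readout.observe();print(o['position'],o['force']);print(R.from_rotvec(o['ee_rot']).as_matrix().round(3))
snap('wrist','w1.png')
for p in([.577,-.0145,.16],[.518,-.0465,.105],[.518,.0155,.105],[.637,.0165,.105],[.637,-.045,.105]): print(proj('wrist',p))
print(np.round(cal('wrist')[0]['pose'],3))
```

```text
[ 0.57535863 -0.0184145   0.24883311] [0.31527713 0.88996526 0.86519366]
[[-0.004  1.    -0.004]
 [ 1.     0.004 -0.   ]
 [-0.    -0.004 -1.   ]]
[324.47009891 189.88230434]
[263.2471602  208.33060502]
[260.59920058 144.08617484]
[389.28699479 143.51127159]
[385.92813444 207.34083456]
[[ 1.    -0.004  0.     0.575]
 [ 0.004  0.964  0.264  0.053]
 [-0.001 -0.264  0.964  0.438]
 [ 0.     0.     0.     1.   ]]
```

View pics/w1.png

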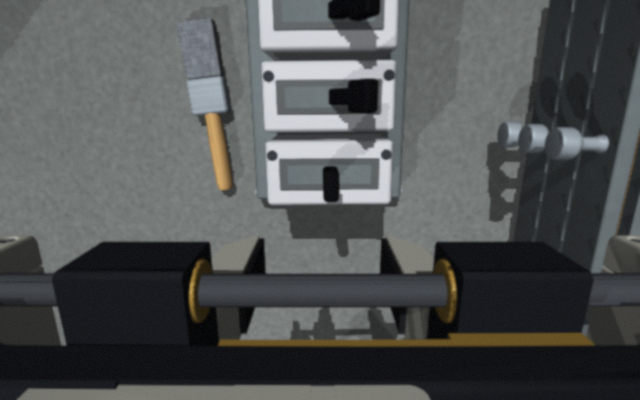

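The wrist view shows the upright lever at (331,184) on the nearest block. The block edges are about 3 px right of and above my prediction, so the lever is near (0.580, -0.012). The fingers straddle it along x.

{"fn": "carry_out", "kwargs": {"increments": [4,6,-15,0,0,0,0,0,-25,0,0,0,0,0,-25,0,0,0,0,0,-25,0,0,0,0,0,-19,0,0,0,0,0,0,0,0,0,0,0,0,0,0,0]}}

```text
clock: 4.15
position: [0.5817, -0.0113, 0.1424]
ee_rot: [2.215, 2.227, 0.002]
force: [0.3, 0.4, -0.2]
width: 0.602
gripper_force: 0.0
```

Run:
```python
from h import *
for i in range(3):
    o=readout.observe();print(o['position'],o['force'],o['ft_torque'],o['width'])
    im=snap('wrist','w2.png')
```

```text
[ 0.58171117 -0.01131631  0.14237658] [ 0.2752449   0.36237838 -0.21096505] [-0.0219583  -0.12486526 -0.00183308] 0.6023099619538463
[ 0.58189228 -0.01145309  0.14262599] [ 0.08542361 -0.00617661 -0.09160416] [ 0.01074532 -0.12798522  0.06629109] 0.6023565375600944
[ 0.58184868 -0.01156176  0.14267991] [ 0.2717855  -0.08880908  0.42912747] [-0.01055129 -0.04550222 -0.00875347] 0.600442473919239
```

View pics/w2.png

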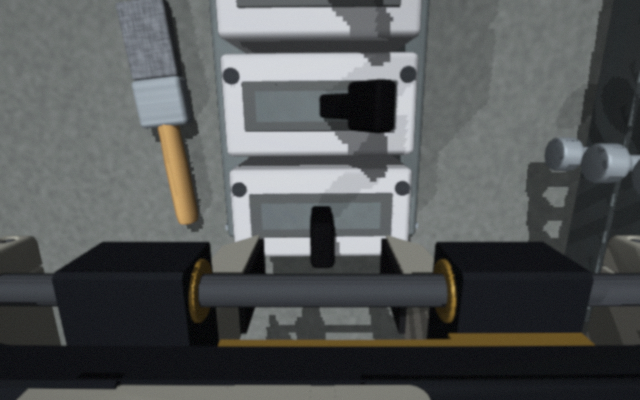

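The lever at (321,235) is centred between the fingers. Now toward off.

{"fn": "carry_out", "kwargs": {"increments": [-5,0,0,0,0,0,-6,0,0,0,0,0,-5,0,0,0,0,0,-3,0,0,0,0,0,-3,0,0,0,0,0,-3,0,0,0,0,0,-3,0,0,0,0,0,-2,0,0,0,0,0,0,0,0,0,0,0]}}

```text
clock: 5.42
position: [0.551, -0.0119, 0.1417]
ee_rot: [2.216, 2.227, 0.0]
force: [-0.3, 0.4, 1.0]
width: 0.599
gripper_force: 0.0
```

{"fn": "carry_out", "kwargs": {"increments": [-1,0,0,0,0,0,-1,0,0,0,0,0,-1,0,0,0,0,0,0,0,0,0,0,0]}}

```text
clock: 5.92
position: [0.548, -0.0119, 0.1416]
ee_rot: [-2.216, -2.227, 0.0]
force: [0.2, -0.8, -0.4]
width: 0.6
gripper_force: 0.0
```

{"fn": "carry_out", "kwargs": {"increments": [-1,0,0,0,0,0,-1,0,0,0,0,0,0,0,0,0,0,0]}}

```text
clock: 6.3
position: [0.546, -0.0119, 0.1417]
ee_rot: [2.216, 2.227, 0.0]
force: [0.5, -0.2, 0.9]
width: 0.599
gripper_force: 0.0
```

{"fn": "carry_out", "kwargs": {"increments": [-1,0,0,0,0,0,-1,0,0,0,0,0,0,0,0,0,0,0]}}

```text
clock: 6.68
position: [0.544, -0.0119, 0.1416]
ee_rot: [2.216, 2.227, -0.0]
force: [-0.0, -0.1, -0.3]
width: 0.599
gripper_force: 0.0
```

{"fn": "carry_out", "kwargs": {"increments": [-1,0,0,0,0,0,-1,0,0,0,0,0,0,0,0,0,0,0]}}

```text
clock: 7.05
position: [0.542, -0.0119, 0.1417]
ee_rot: [2.216, 2.227, -0.0]
force: [-0.0, -0.6, -0.2]
width: 0.599
gripper_force: 0.0
```

{"fn": "carry_out", "kwargs": {"increments": [-1,0,0,0,0,0,-1,0,0,0,0,0,0,0,0,0,0,0]}}

```text
clock: 7.42
position: [0.54, -0.0119, 0.1416]
ee_rot: [2.216, 2.227, -0.0]
force: [-0.1, 0.4, 0.3]
width: 0.603
gripper_force: 0.0
```

Run:
```python
from h import *
snap('wrist','w3.png'); s=snap('side','s3.png')
a=cv2.imread('pics/w3.png')
b=cv2.resize(cv2.imread('pics/s3.png')[150:250,240:340],(400,400))
cv2.imwrite('pics/c3.png',np.hstack([a[:,120:520],b]))
f=[]
for i in range(3): vision.get_image('top'); f.append(readout.observe()['force'])
print(np.mean(f,0))
```

```text
[-0.01214438  0.24048095 -0.26260636]
```

View pics/c3.png

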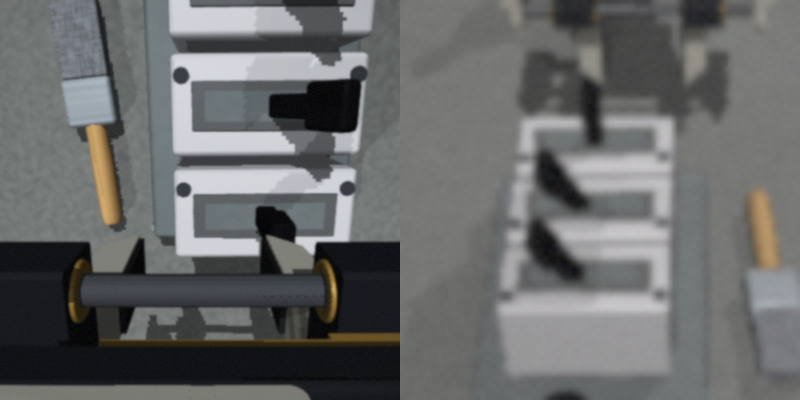

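Run:
```python
from h import *
o=readout.observe();p=o['position'];print(p,o['force'])
for d in(0,.0276,-.0276):
  for z in(0,.03): print(d,z,proj('wrist',p+[d,0,z])-[120,0], proj('side',p+[d,0,z]))
for th in(0,-.2,-.4,-.5): 
  t=np.array([.580+.065*np.sin(th),-.012,.095+.065*np.cos(th)]); print(th,proj('wrist',t)-[120,0],proj('side',t))
```

```text
[ 0.54008923 -0.01190008  0.14164178] [ 0.11381496 -0.43058793 -0.56222685]
0 0 [203.99703713 234.06671797] [301.6345761  176.92405567]
0 0.03 [204.31146743 256.34790474] [301.22297621 169.21081932]
0.0276 0 [253.42011906 234.22768383] [292.45433194 176.92740672]
0.0276 0.03 [262.08313974 256.52203827] [291.8658155  169.21891019]
-0.0276 0 [154.55411961 233.88981361] [310.82579765 176.92141271]
-0.0276 0.03 [146.51198212 256.1375749 ] [310.59158744 169.20374126]
0 [282.53506989 247.28110094] [287.96033508 172.22657051]
-0.2 [256.82967721 246.22522041] [292.3269095  172.55740978]
-0.4 [232.04791983 243.31218064] [296.55875012 173.5404798 ]
-0.5 [220.58985106 241.25456813] [298.56502906 174.26281282]
```

Run:
```python
from h import *
a=cv2.resize(cv2.imread('pics/w3.png')[190:290,330:460],(520,400),interpolation=2)
b=cv2.resize(cv2.imread('pics/s3.png')[150:200,270:305],(280,400),interpolation=2)
cv2.imwrite('pics/c4.png',np.clip(np.hstack([a,b])*1.8,0,255).astype(np.uint8))
```

```text
(no output)
```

View pics/c4.png

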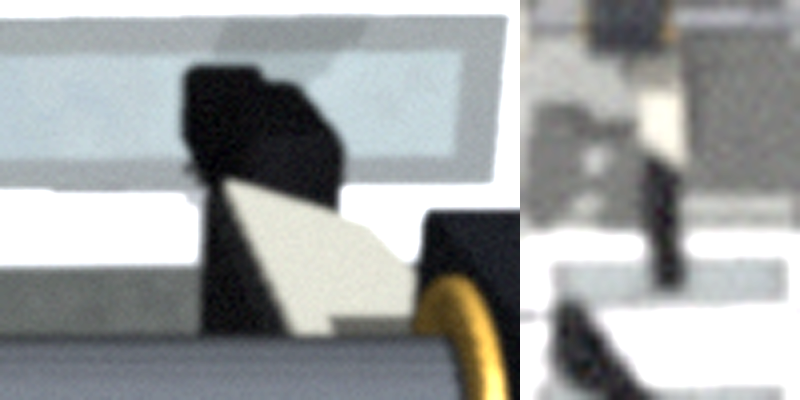

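Wrist crop: the pad touches the lever's +x face and the lever leans slightly to off. There is no force yet, so it is in free swing. Continue.

{"fn": "carry_out", "kwargs": {"increments": [-1,0,0,0,0,0,-1,0,0,0,0,0,-1,0,0,0,0,0,0,0,0,0,0,0]}}

```text
clock: 8.18
position: [0.537, -0.0119, 0.1417]
ee_rot: [2.216, 2.227, -0.0]
force: [-0.5, -0.2, 0.1]
width: 0.602
gripper_force: 0.0
```

{"fn": "carry_out", "kwargs": {"increments": [-1,0,0,0,0,0,-1,0,0,0,0,0,0,0,0,0,0,0]}}

```text
clock: 8.55
position: [0.535, -0.0119, 0.1417]
ee_rot: [2.216, 2.227, -0.0]
force: [0.6, -0.5, -0.4]
width: 0.598
gripper_force: 0.0
```

{"fn": "carry_out", "kwargs": {"increments": [-1,0,0,0,0,0,-1,0,0,0,0,0,-1,0,0,0,0,0,0,0,0,0,0,0]}}

```text
clock: 9.05
position: [0.532, -0.0119, 0.1417]
ee_rot: [2.216, 2.227, -0.0]
force: [0.0, -0.1, 0.1]
width: 0.6
gripper_force: 0.0
```

{"fn": "carry_out", "kwargs": {"increments": [-1,0,0,0,0,0,-1,0,0,0,0,0,0,0,0,0,0,0]}}

```text
clock: 9.43
position: [0.5299, -0.0119, 0.1416]
ee_rot: [-2.216, -2.227, 0.0]
force: [-0.4, 0.2, -0.2]
width: 0.599
gripper_force: 0.0
```

Run:
```python
from h import *
f=[]
for i in range(4):
    (vision.get_image('top')); f.append(readout.observe()['force'])
print(np.mean(f,0))
snap('wrist','w5.png');snap('side','s5.png')
a=cv2.resize(cv2.imread('pics/w5.png')[170:300,290:480],(526,360),interpolation=2)
b=cv2.resize(cv2.imread('pics/s5.png')[150:200,270:308],(274,360),interpolation=2)
cv2.imwrite('pics/c5.png',np.clip(np.hstack([a,b])*1.8,0,255).astype(np.uint8))
```

```text
[-0.40266104  0.19225112 -0.13894351]
```

View pics/c5.png

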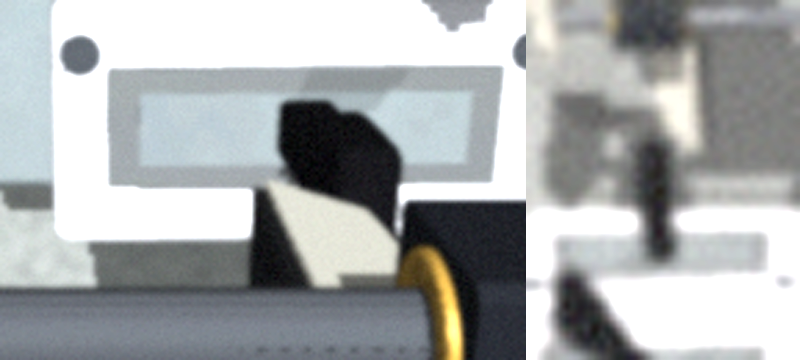

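Run:
```python
from h import *
def tri(w,s):
    o1,d1=ray('wrist',*w);o2,d2=ray('side',*s)
    d1/=np.linalg.norm(d1);d2/=np.linalg.norm(d2)
    k=np.linalg.lstsq(np.c_[d1,-d2],o2-o1,rcond=None)[0];return (o1+d1*k[0]).round(4),(o2+d2*k[1]).round(4)
print(readout.observe()['position'])
print('finger',tri((290+270/2.77,170+182/2.77),(270+(695-526)/7.2,150+152/7.2)))
print('lever tip left',tri((290+282/2.77,170+104/2.77),(270+(670-526)/7.2,150+142/7.2)))
for z in(.14,.16,.17):print(onz('wrist',290+270/2.77,170+182/2.77,z),onz('wrist',290+282/2.77,170+104/2.77,z),onz('wrist',290+330/2.77,170+104/2.77,z))
```

```text
[ 0.53010541 -0.01190218  0.14166816]
finger (array([ 0.5595, -0.0008,  0.1728]), array([ 0.5622, -0.0011,  0.1735]))
lever tip left (array([0.557 , 0.0183, 0.1912]), array([0.5698, 0.0174, 0.1941]))
[ 0.56590614 -0.01337654  0.14      ] [0.56743478 0.00318759 0.14      ] [0.57700994 0.00322175 0.14      ]
[ 0.56198705 -0.00573629  0.16      ] [0.56335428 0.0090789  0.16      ] [0.57191845 0.00910946 0.16      ]
[ 0.56002751 -0.00191617  0.17      ] [0.56131404 0.01202456 0.17      ] [0.5693727  0.01205331 0.17      ]
```

The pad corner triangulates to z≈0.17, so the open fingertips sit about 28 mm above the TCP. They passed over the lever, which explains the zero force. I'll use shut fingers (tips at the TCP) as the pusher, starting from the +x side.

{"fn": "carry_out", "kwargs": {"increments": [0,0,20,0,0,0,0,0,30,0,0,0,25,1,0,0,0,0,35,1,0,0,0,0,35,1,0,0,0,0,0,0,0,0,0,0,0,0,0,0,0,0,0,0,0,0,0,0], "grip": 1.0, "newtons": 20}}

```text
clock: 10.72
position: [0.6242, -0.009, 0.1918]
ee_rot: [2.216, 2.227, -0.001]
force: [-0.2, 0.5, 0.5]
width: 0.003
gripper_force: 0.0
```

{"fn": "carry_out", "kwargs": {"increments": [0,0,-10,0,0,0,0,0,-15,0,0,0,0,0,-15,0,0,0,0,0,-10,0,0,0,0,0,0,0,0,0,0,0,0,0,0,0]}}

```text
clock: 11.48
position: [0.6253, -0.0088, 0.1419]
ee_rot: [2.216, 2.227, 0.001]
force: [0.1, 0.5, 1.0]
width: 0.005
gripper_force: 0.0
```

Run:
```python
from h import *
p=readout.observe()['position']
snap('wrist','w6.png');snap('side','s6.png')
print(p,proj('side',p),proj('wrist',p))
a=cv2.resize(cv2.imread('pics/w6.png')[150:300,220:420],(480,360),interpolation=2)
b=cv2.resize(cv2.imread('pics/s6.png')[140:190,260:304],(317,360),interpolation=2)
cv2.imwrite('pics/c6.png',np.clip(np.hstack([a,b])*1.8,0,255).astype(np.uint8))
```

```text
[ 0.6253464  -0.00875603  0.14194335] [273.20280372 177.54743674] [323.73796247 233.83585397]
```

View pics/c6.png

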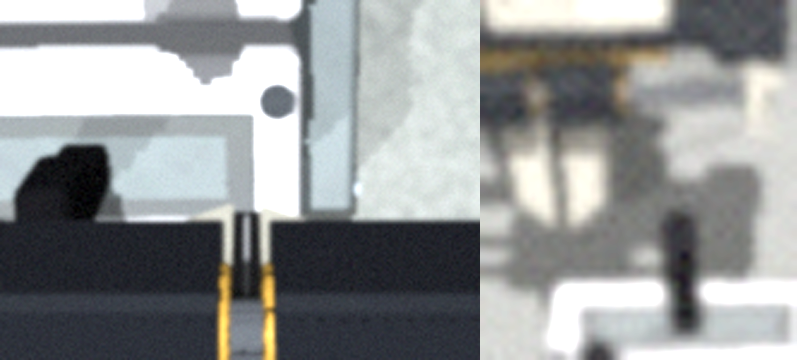

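The shut fingertips appear at side crop (560,222), level with the lever's top (z≈0.16). They really end about 25 mm above the reported TCP. Lowering to a reported 0.118 is safe either way (block top 0.105).

{"fn": "carry_out", "kwargs": {"increments": [0,0,-8,0,0,0,0,0,-8,0,0,0,0,0,-8,0,0,0,-4,0,0,0,0,0,-4,0,0,0,0,0,-3,0,0,0,0,0,0,0,0,0,0,0]}}

```text
clock: 12.45
position: [0.614, -0.0089, 0.118]
ee_rot: [2.216, 2.227, 0.0]
force: [0.2, -0.6, -0.1]
width: 0.006
gripper_force: 0.0
```

{"fn": "carry_out", "kwargs": {"increments": [-3,0,0,0,0,0,-3,0,0,0,0,0,-3,0,0,0,0,0,-3,0,0,0,0,0,0,0,0,0,0,0]}}

```text
clock: 13.08
position: [0.6019, -0.0089, 0.1177]
ee_rot: [2.216, 2.227, -0.0]
force: [0.2, 0.8, 0.8]
width: 0.005
gripper_force: 0.0
```

{"fn": "carry_out", "kwargs": {"increments": [-2,0,0,0,0,0,-2,0,0,0,0,0,0,0,0,0,0,0]}}

```text
clock: 13.45
position: [0.598, -0.0089, 0.1177]
ee_rot: [2.216, 2.227, 0.0]
force: [0.1, 0.2, -0.1]
width: 0.004
gripper_force: 0.2
```

Run:
```python
from h import *
f=[]
for i in range(4):
    im=vision.get_image('side'); f.append(readout.observe()['force'])
print(readout.observe()['position'],np.mean(f,0)); cv2.imwrite('pics/s7.png',im[:,:,::-1])
a=cv2.imread('pics/s6.png')[140:190,255:315];b=cv2.imread('pics/s7.png')[140:190,255:315]
cv2.imwrite('pics/c7.png',np.clip(np.hstack([cv2.resize(x,(400,333),interpolation=2) for x in(a,b)])*1.8,0,255).astype(np.uint8))
```

```text
[ 0.59805824 -0.00888919  0.11761225] [ 0.16318671 -0.18732466  0.6417976 ]
```

View pics/c7.png

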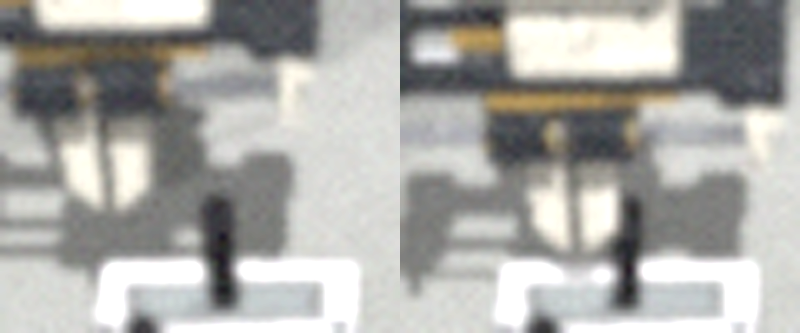

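The finger now sits beside the lever's grip, just touching its +x side. That was the last picture I may view, so I go on by force. I'll raise 5 mm to contact the grip and push toward off.

{"fn": "carry_out", "kwargs": {"increments": [1,0,5,0,0,0,-3,0,0,0,0,0,-3,0,0,0,0,0,0,0,0,0,0,0]}}

```text
clock: 14.15
position: [0.5927, -0.0089, 0.1226]
ee_rot: [-2.216, -2.227, 0.0]
force: [0.5, -0.2, 0.6]
width: 0.005
gripper_force: 0.0
```

{"fn": "carry_out", "kwargs": {"increments": [-2,0,0,0,0,0,-2,0,0,0,0,0,0,0,0,0,0,0]}}

```text
clock: 14.52
position: [0.5889, -0.0089, 0.1226]
ee_rot: [-2.216, -2.227, 0.0]
force: [-0.0, 0.3, -0.1]
width: 0.004
gripper_force: 0.1
```

{"fn": "carry_out", "kwargs": {"increments": [-1,0,0,0,0,0,-2,0,0,0,0,0,0,0,0,0,0,0]}}

```text
clock: 14.9
position: [0.5859, -0.0089, 0.1226]
ee_rot: [-2.216, -2.227, 0.0]
force: [-0.9, -0.3, 0.5]
width: 0.006
gripper_force: 0.1
```

{"fn": "carry_out", "kwargs": {"increments": [-1,0,0,0,0,0,-1,0,0,0,0,0,0,0,0,0,0,0]}}

```text
clock: 15.28
position: [0.584, -0.0089, 0.1226]
ee_rot: [2.216, 2.227, -0.0]
force: [0.2, 0.4, 0.7]
width: 0.005
gripper_force: 0.1
```

Run:
```python
from h import *
snap('side','s8.png')
for f in('s6.png','s8.png'):
    g=cv2.imread('pics/'+f,0)[164:188,272:306]
    print(f)
    for i,r in enumerate(g[::2]): print(164+2*i,''.join('#' if x<35 else '+' if x<60 else '.' if x<130 else ' ' for x in r))
```

```text
s6.png
164 .   ...++++++.....................
166 .   ....+++.......................
168 .   ..............................
170 .............++##+................
172 .............+###+................
174 .............++##++...............
176 ..............+###+...............
178 ..............+##+................
180              ..##+.               
182              ..+#+.............   
184   .............+#+..............  
186   .............................   
s8.png
164 ...++.............................
166 ..................................
168 .........   ...     ..............
170 ........    ....   ...............
172 .........   ....   ..+............
174 ...........  ... ...++............
176 ..................+##+............
178 ................++##+.............
180                ..+#+.             
182                ..+#+...........   
184   ..............+##.............  
186   .............................
```

The lever is now leaning toward off (about -0.25 rad). Continue.

{"fn": "carry_out", "kwargs": {"increments": [-1,0,0,0,0,0,-1,0,0,0,0,0,0,0,0,0,0,0]}}

```text
clock: 15.7
position: [0.582, -0.0089, 0.1226]
ee_rot: [-2.216, -2.227, 0.0]
force: [1.2, 0.4, -0.4]
width: 0.003
gripper_force: 0.1
```

{"fn": "carry_out", "kwargs": {"increments": [-1,0,0,0,0,0,-1,0,0,0,0,0,0,0,0,0,0,0]}}

```text
clock: 16.08
position: [0.58, -0.0089, 0.1227]
ee_rot: [2.216, 2.227, -0.0]
force: [-0.1, -0.0, 0.6]
width: 0.006
gripper_force: 0.1
```

{"fn": "carry_out", "kwargs": {"increments": [-1,0,0,0,0,0,-1,0,0,0,0,0,0,0,0,0,0,0]}}

```text
clock: 16.45
position: [0.5779, -0.0089, 0.1227]
ee_rot: [2.216, 2.227, -0.0]
force: [0.6, 0.8, -0.2]
width: 0.005
gripper_force: 0.2
```

{"fn": "carry_out", "kwargs": {"increments": [-1,0,0,0,0,0,-1,0,0,0,0,0,0,0,0,0,0,0]}}

```text
clock: 16.82
position: [0.576, -0.0089, 0.1227]
ee_rot: [-2.216, -2.227, 0.0]
force: [0.6, 0.3, 0.2]
width: 0.003
gripper_force: 0.2
```

{"fn": "carry_out", "kwargs": {"increments": [-1,0,0,0,0,0,-1,0,0,0,0,0,0,0,0,0,0,0]}}

```text
clock: 17.2
position: [0.574, -0.0089, 0.1227]
ee_rot: [-2.216, -2.227, 0.0]
force: [-0.1, 0.0, 0.2]
width: 0.003
gripper_force: 0.2
```

Run:
```python
from h import *
snap('side','s9.png');print(readout.observe()['force'])
for f in('s9.png',):
    g=cv2.imread('pics/'+f,0)[164:188,272:312]
    for i,r in enumerate(g): print(164+i,''.join('#' if x<35 else '+' if x<60 else '.' if x<130 else ' ' for x in r))
for th in(-.3,-.5,-.7): print(th,proj('side',[.580+.065*np.sin(th),-.01,.095+.065*np.cos(th)]))
```

```text
[-0.2249061   0.25617539  0.41127914]
164 .....+++.+..............................
165 .......++...............................
166 .......++...............................
167 .............. ....    .................
168 ............    ...    .................
169 ............    ...    .................
170 ............    ...    .................
171 ............    ...    .................
172 ............    ...    .................
173 .............   ...   ..++..............
174 .............. ........++...............
175 ......................+++...............
176 ....................++#+................
177 ..................++###+................
178 ..................+###+.................
179                ...+###+.            ....
180                 ..+###..             ...
181                  .+##+..             ...
182                 .+###+.........      ...
183   ...............+##+..........      ...
184   ...............+#+............     ...
185   ...............+++...........      ...
186   .............................      ...
187   .............................      ...
-0.3 [294.43301178 173.40583308]
-0.5 [298.53189087 174.69938586]
-0.7 [302.22114699 176.56246624]
```

{"fn": "carry_out", "kwargs": {"increments": [2,0,-3,0,0,0,0,0,-3,0,0,0,-1,0,0,0,0,0,0,0,0,0,0,0]}}

```text
clock: 17.75
position: [0.5748, -0.0089, 0.1164]
ee_rot: [-2.216, -2.227, 0.0]
force: [-0.1, 0.3, 0.3]
width: 0.004
gripper_force: 0.2
```

{"fn": "carry_out", "kwargs": {"increments": [-1,0,0,0,0,0,-1,0,0,0,0,0,0,0,0,0,0,0]}}

```text
clock: 18.12
position: [0.5729, -0.0089, 0.1167]
ee_rot: [2.216, 2.227, -0.0]
force: [-0.6, 0.3, 0.1]
width: 0.001
gripper_force: 0.3
```

{"fn": "carry_out", "kwargs": {"increments": [-1,0,0,0,0,0,-1,0,0,0,0,0,0,0,0,0,0,0]}}

```text
clock: 18.5
position: [0.5709, -0.0089, 0.1167]
ee_rot: [-2.216, -2.227, 0.0]
force: [1.1, -0.3, -0.2]
width: 0.003
gripper_force: 0.3
```

{"fn": "carry_out", "kwargs": {"increments": [-1,0,0,0,0,0,-1,0,0,0,0,0,0,0,0,0,0,0]}}

```text
clock: 18.88
position: [0.5689, -0.0089, 0.1166]
ee_rot: [-2.216, -2.227, 0.0]
force: [0.5, 0.4, 1.6]
width: 0.006
gripper_force: 0.3
```

{"fn": "carry_out", "kwargs": {"increments": [-1,0,0,0,0,0,-1,0,0,0,0,0,0,0,0,0,0,0]}}

```text
clock: 19.25
position: [0.5669, -0.0089, 0.1166]
ee_rot: [-2.216, -2.227, 0.0]
force: [-0.3, -0.3, 0.1]
width: 0.001
gripper_force: 0.3
```

{"fn": "carry_out", "kwargs": {"increments": [-1,0,0,0,0,0,-1,0,0,0,0,0,0,0,0,0,0,0]}}

```text
clock: 19.62
position: [0.5653, -0.0089, 0.1168]
ee_rot: [2.216, 2.227, 0.001]
force: [1.5, -0.6, 0.8]
width: 0.006
gripper_force: 0.8
```

Run:
```python
from h import *
snap('side','s10.png');o=readout.observe();print(o['force'],o['gripper_force'])
for f in('s10.png',):
    g=cv2.imread('pics/'+f,0)[166:188,272:316]
    for i,r in enumerate(g): print(166+i,''.join('#' if x<35 else '+' if x<60 else '.' if x<130 else ' ' for x in r))
```

```text
[ 2.83094579 -0.08166767  0.32989549] 0.9223445481620729
166 ........++..................................
167 ............................................
168 ............................................
169 ...............    ...    ..................
170 ...............    ...    ..................
171 ...............    ...    ..................
172 ...............    ...    ..................
173 ...............    ...    ..................
174 ................   ...   ..+................
175 .................  ...  ...++...............
176 ..........................+++...............
177 .........................+++................
178 .....................+++##+.................
179                .....+####+..        ........
180                   .+####+..          .......
181                   .+####+..          .......
182                 ...+###+.......      .......
183   ................+##++........      .......
184   ...............++##+.........      .......
185   ...............++++..........      .......
186   .............................      .......
187   .............................      .......
```

Drag begins. Smaller calls now.

{"fn": "carry_out", "kwargs": {"increments": [-1,0,0,0,0,0,0,0,0,0,0,0]}}

```text
clock: 19.92
position: [0.5644, -0.0089, 0.1168]
ee_rot: [2.216, 2.226, 0.001]
force: [3.1, -0.1, -0.3]
width: 0.002
gripper_force: 1.4
```

{"fn": "carry_out", "kwargs": {"increments": [-1,0,0,0,0,0,0,0,0,0,0,0]}}

```text
clock: 20.18
position: [0.5635, -0.0089, 0.1169]
ee_rot: [2.216, 2.226, 0.001]
force: [5.0, 0.1, 1.3]
width: 0.008
gripper_force: 1.9
```

{"fn": "carry_out", "kwargs": {"increments": [-1,0,0,0,0,0,0,0,0,0,0,0]}}

```text
clock: 20.42
position: [0.5623, -0.0088, 0.1168]
ee_rot: [2.216, 2.227, 0.001]
force: [6.1, -0.1, 0.4]
width: 0.01
gripper_force: 2.0
```

{"fn": "carry_out", "kwargs": {"increments": [-1,0,0,0,0,0,0,0,0,0,0,0]}}

```text
clock: 20.68
position: [0.5613, -0.0089, 0.1167]
ee_rot: [2.216, 2.227, 0.001]
force: [4.7, -0.3, 0.9]
width: 0.008
gripper_force: 2.0
```

{"fn": "carry_out", "kwargs": {"increments": [-1,0,0,0,0,0,0,0,0,0,0,0]}}

```text
clock: 20.92
position: [0.5602, -0.0089, 0.1167]
ee_rot: [2.216, 2.227, 0.0]
force: [5.3, -0.6, 0.1]
width: 0.006
gripper_force: 1.9
```

{"fn": "carry_out", "kwargs": {"increments": [-1,0,0,0,0,0,0,0,0,0,0,0]}}

```text
clock: 21.18
position: [0.5592, -0.0089, 0.1167]
ee_rot: [2.216, 2.227, 0.0]
force: [5.7, 0.2, 0.8]
width: 0.002
gripper_force: 2.0
```

{"fn": "carry_out", "kwargs": {"increments": [-1,0,0,0,0,0,0,0,0,0,0,0]}}

```text
clock: 21.42
position: [0.5582, -0.0089, 0.1167]
ee_rot: [2.216, 2.227, 0.0]
force: [4.8, 0.1, 0.2]
width: 0.004
gripper_force: 2.0
```

{"fn": "carry_out", "kwargs": {"increments": [-1,0,0,0,0,0,0,0,0,0,0,0]}}

```text
clock: 21.68
position: [0.5572, -0.0089, 0.1167]
ee_rot: [2.216, 2.227, 0.0]
force: [5.2, -0.5, 0.8]
width: 0.008
gripper_force: 2.0
```

{"fn": "carry_out", "kwargs": {"increments": [-1,0,0,0,0,0,0,0,0,0,0,0]}}

```text
clock: 21.92
position: [0.5562, -0.0089, 0.1167]
ee_rot: [2.216, 2.227, 0.0]
force: [5.0, 0.8, 0.0]
width: 0.005
gripper_force: 2.0
```

{"fn": "carry_out", "kwargs": {"increments": [2,0,-2,0,0,0,0,0,-1,0,0,0,0,0,0,0,0,0]}}

```text
clock: 22.3
position: [0.5576, -0.0088, 0.114]
ee_rot: [-2.216, -2.227, 0.001]
force: [2.0, -1.1, 6.4]
width: 0.005
gripper_force: 2.9
```

Run:
```python
from h import *
snap('side','s11.png');o=readout.observe();print(o['force'],o['gripper_force'])
g=cv2.imread('pics/s11.png',0)[168:188,272:316]
for i,r in enumerate(g): print(168+i,''.join('#' if x<35 else '+' if x<60 else '.' if x<130 else ' ' for x in r))
```

```text
[ 2.33164631 -0.63007303  6.71068607] 2.8985060239210725
168 ............................................
169 .................    ....    ...............
170 .................    ....    ...............
171 ..................   ....   ................
172 ..................   ....   ................
173 ..................    ...   ................
174 ..................    ...   ................
175 ...................   ...   ................
176 ....................  ... ...+..............
177 ............................++..............
178 ...........................++...............
179                  .....++++++..      ........
180                    ..+#####+.        .......
181                    .+#####+..        .......
182                  ...+####++....      .......
183   ................+#####+......      .......
184   ................####+.........     .......
185   ................++++..........     .......
186   .............................      .......
187   .............................      .......
```

{"fn": "carry_out", "kwargs": {"increments": [-1,0,0,0,0,0,0,0,0,0,0,0]}}

```text
clock: 22.6
position: [0.5571, -0.0088, 0.1138]
ee_rot: [2.216, 2.227, 0.0]
force: [2.9, -0.5, 4.2]
width: 0.003
gripper_force: 2.6
```

{"fn": "carry_out", "kwargs": {"increments": [-1,0,0,0,0,0,0,0,0,0,0,0]}}

```text
clock: 22.85
position: [0.5562, -0.0089, 0.1135]
ee_rot: [2.216, 2.227, 0.0]
force: [4.9, 0.6, 1.6]
width: 0.005
gripper_force: 2.2
```

{"fn": "carry_out", "kwargs": {"increments": [-1,0,0,0,0,0,0,0,0,0,0,0]}}

```text
clock: 23.1
position: [0.5552, -0.0089, 0.1135]
ee_rot: [2.216, 2.227, 0.001]
force: [5.3, 0.3, 0.5]
width: 0.008
gripper_force: 2.1
```

{"fn": "carry_out", "kwargs": {"increments": [-1,0,0,0,0,0,0,0,0,0,0,0]}}

```text
clock: 23.35
position: [0.5542, -0.0089, 0.1135]
ee_rot: [2.216, 2.227, 0.001]
force: [5.0, -0.6, 1.4]
width: 0.005
gripper_force: 2.1
```

{"fn": "carry_out", "kwargs": {"increments": [-1,0,0,0,0,0,0,0,0,0,0,0]}}

```text
clock: 23.6
position: [0.5533, -0.0089, 0.1135]
ee_rot: [2.216, 2.227, 0.001]
force: [6.0, 0.3, 1.3]
width: 0.003
gripper_force: 2.1
```

{"fn": "carry_out", "kwargs": {"increments": [-0.6,0,0,0,0,0,0,0,0,0,0,0]}}

```text
clock: 23.85
position: [0.5528, -0.0089, 0.1135]
ee_rot: [2.216, 2.227, 0.001]
force: [6.2, -0.2, 0.2]
width: 0.002
gripper_force: 2.2
```

{"fn": "carry_out", "kwargs": {"increments": [-0.8,0,0,0,0,0,0,0,0,0,0,0]}}

```text
clock: 24.1
position: [0.5519, -0.0089, 0.1135]
ee_rot: [2.216, 2.227, 0.001]
force: [5.5, 0.1, 0.6]
width: 0.007
gripper_force: 2.2
```

{"fn": "carry_out", "kwargs": {"increments": [-0.8,0,0,0,0,0,0,0,0,0,0,0]}}

```text
clock: 24.35
position: [0.5511, -0.0089, 0.1135]
ee_rot: [2.216, 2.227, 0.001]
force: [6.4, 0.1, 0.9]
width: 0.006
gripper_force: 2.2
```

{"fn": "carry_out", "kwargs": {"increments": [-0.8,0,0,0,0,0,0,0,0,0,0,0]}}

```text
clock: 24.6
position: [0.5504, -0.0089, 0.1135]
ee_rot: [2.216, 2.227, 0.001]
force: [6.2, 0.3, 0.4]
width: 0.006
gripper_force: 2.2
```

Run:
```python
from h import *
snap('side','s12.png');o=readout.observe();print(o['force'],o['gripper_force'])
g=cv2.imread('pics/s12.png',0)[168:188,272:320]
for i,r in enumerate(g): print(168+i,''.join('#' if x<35 else '+' if x<60 else '.' if x<130 else ' ' for x in r))
print([proj('side',[.581+.065*np.sin(t),-.009,.095+.065*np.cos(t)]).round(1) for t in (0,-.6,-.7,-.8)],proj('side',[.581,-.009,.105]))
```

```text
[ 5.64001595  0.30158226 -0.73887353] 2.220683071645908
168 ................................................
169 ................................................
170 ....................    ...    .................
171 ....................    ...    .................
172 ....................    ...    .................
173 ....................    ...    .................
174 .....................   ...    .................
175 .....................   ...   ..................
176 ......................  .... ...................
177 ...............................+................
178 .............................++.................
179                    ...++++++++..    ............
180                     ..+######+.      ...........
181                     ..+#####+..      ...........
182                 .....+####+++..      ...........
183   .................+####++......     ...........
184   ................+####+........     ...........
185   ................+++++.........     ...........
186   .............................      ...........
187   .............................      ...........
[array([287.6, 172.9]), array([300.1, 175.8]), array([301.9, 176.8]), array([303.5, 177.9])] [288.75623355 186.59142626]
```

{"fn": "carry_out", "kwargs": {"increments": [-0.8,0,0,0,0,0,0,0,0,0,0,0]}}

```text
clock: 24.9
position: [0.5496, -0.009, 0.1136]
ee_rot: [2.216, 2.227, 0.001]
force: [5.3, -0.1, 1.0]
width: 0.002
gripper_force: 2.3
```

{"fn": "carry_out", "kwargs": {"increments": [-0.8,0,0,0,0,0,0,0,0,0,0,0]}}

```text
clock: 25.15
position: [0.5489, -0.0089, 0.1136]
ee_rot: [2.216, 2.227, 0.001]
force: [6.2, -0.6, 1.4]
width: 0.004
gripper_force: 2.3
```

{"fn": "carry_out", "kwargs": {"increments": [-0.8,0,0,0,0,0,0,0,0,0,0,0]}}

```text
clock: 25.4
position: [0.5484, -0.0089, 0.1137]
ee_rot: [2.215, 2.226, 0.002]
force: [6.8, -0.5, 1.4]
width: 0.008
gripper_force: 2.6
```

{"fn": "carry_out", "kwargs": {"increments": [-0.8,0,0,0,0,0,0,0,0,0,0,0]}}

```text
clock: 25.65
position: [0.548, -0.009, 0.1139]
ee_rot: [2.215, 2.226, 0.002]
force: [7.9, -0.5, 1.0]
width: 0.005
gripper_force: 2.9
```

{"fn": "carry_out", "kwargs": {"increments": [-0.8,0,0,0,0,0,0,0,0,0,0,0]}}

```text
clock: 25.9
position: [0.5474, -0.0089, 0.114]
ee_rot: [2.215, 2.226, 0.003]
force: [7.5, 0.6, 1.4]
width: 0.004
gripper_force: 3.2
```

Force is climbing past the drag; continue to about 11 N.

{"fn": "carry_out", "kwargs": {"increments": [-1,0,0,0,0,0,0,0,0,0,0,0]}}

```text
clock: 26.15
position: [0.5468, -0.0089, 0.1141]
ee_rot: [2.215, 2.225, 0.004]
force: [8.2, -0.4, 1.5]
width: 0.001
gripper_force: 3.5
```

{"fn": "carry_out", "kwargs": {"increments": [-1,0,0,0,0,0,0,0,0,0,0,0]}}

```text
clock: 26.4
position: [0.5462, -0.0089, 0.1143]
ee_rot: [2.214, 2.225, 0.005]
force: [8.9, 0.1, 1.0]
width: 0.003
gripper_force: 3.9
```

{"fn": "carry_out", "kwargs": {"increments": [-1,0,0,0,0,0,0,0,0,0,0,0]}}

```text
clock: 26.65
position: [0.5455, -0.0088, 0.1144]
ee_rot: [2.214, 2.225, 0.006]
force: [10.7, -0.4, 0.5]
width: 0.008
gripper_force: 4.2
```

{"fn": "carry_out", "kwargs": {"increments": [-1,0,0,0,0,0,0,0,0,0,0,0,0,0,0,0,0,0]}}

```text
clock: 27.02
position: [0.545, -0.0089, 0.1145]
ee_rot: [2.214, 2.224, 0.007]
force: [10.4, 0.3, 1.7]
width: 0.002
gripper_force: 4.5
```

{"fn": "carry_out", "kwargs": {"increments": [-1,0,0,0,0,0,-0.5,0,0,0,0,0,0,0,0,0,0,0,0,0,0,0,0,0]}}

```text
clock: 27.52
position: [0.5439, -0.0088, 0.1147]
ee_rot: [2.214, 2.224, 0.008]
force: [12.1, -0.7, 2.3]
width: 0.006
gripper_force: 4.9
```

Full off felt: 12 N, climbing well past the ~5.8 N drag. Now let it back gently, lift, and go round to the robot side.

{"fn": "carry_out", "kwargs": {"increments": [4,0,0,0,0,0,5,0,0,0,0,0,6,0,0,0,0,0,7,0,0,0,0,0,9,0,0,0,0,0,10,0,0,0,0,0,13,0,0,0,0,0,15,0,0,0,0,0,15,0,0,0,0,0,0,0,20,0,0,0,0,0,25,0,0,0,0,0,20,0,0,0,0,0,0,0,0,0]}}

```text
clock: 29.15
position: [0.626, -0.0087, 0.1799]
ee_rot: [2.215, 2.226, 0.003]
force: [-1.1, -0.4, -1.2]
width: 0.004
gripper_force: 0.0
```

{"fn": "carry_out", "kwargs": {"increments": [-20,0,0,0,0,0,-35,0,0,0,0,0,-30,0,0,0,0,0,-10,0,0,0,0,0,0,0,-20,0,0,0,0,0,-20,0,0,0,0,0,-18,0,0,0,0,0,0,0,0,0,0,0,0,0,0,0]}}

```text
clock: 30.28
position: [0.5302, -0.0088, 0.121]
ee_rot: [2.216, 2.227, 0.001]
force: [-0.1, 0.5, 0.6]
width: 0.003
gripper_force: 0.0
```

Run:
```python
from h import *
snap('side','s13.png');o=readout.observe();print(o['force'],o['position'])
g=cv2.imread('pics/s13.png',0)[164:188,272:320]
for i,r in enumerate(g): print(164+i,''.join('#' if x<35 else '+' if x<60 else '.' if x<130 else ' ' for x in r))
```

```text
[-0.70763464 -0.2540325   0.16073568] [ 0.53029426 -0.00878078  0.1211937 ]
164 .......................+........+...............
165 ................................+...............
166 ................................................
167 .............................  .................
168 ...........................    ...    ..........
169 ................+++........    ...    ..........
170 ...............+++++.......    ...    ..........
171 ...............++##+.......    ...    ..........
172 ................##++.......    ...    ..........
173 ................+#++........   ...    ..........
174 ...............+++++.........  ...  ............
175 ..............++##++............................
176 ...............+###+............................
177 ...............+##++............................
178 ...............+##+.............................
179               ..##..        ....... ............
180               ..+#.                  ...........
181               ..##.                  ...........
182               ..##+... ........      ...........
183   .............+##+.............     ...........
184   .............+##+.............     ...........
185   ..............++..............     ...........
186   .............................      ...........
187   .............................      ...........
```

Lever is back upright. Push to on.

{"fn": "carry_out", "kwargs": {"increments": [5,0,0,0,0,0,5,0,0,0,0,0,5,0,0,0,0,0,3,0,0,0,0,0,3,0,0,0,0,0,3,0,0,0,0,0,3,0,0,0,0,0,3,0,0,0,0,0,2,0,0,0,0,0,2,0,0,0,0,0,0,0,0,0,0,0]}}

```text
clock: 31.7
position: [0.5639, -0.0088, 0.1209]
ee_rot: [2.216, 2.227, 0.001]
force: [0.3, 0.1, 0.6]
width: 0.006
gripper_force: 0.6
```

{"fn": "carry_out", "kwargs": {"increments": [2,0,0,0,0,0,2,0,0,0,0,0,0,0,0,0,0,0]}}

```text
clock: 32.08
position: [0.5678, -0.0089, 0.1207]
ee_rot: [2.216, 2.227, 0.0]
force: [-0.1, -0.3, 1.5]
width: 0.005
gripper_force: 0.6
```

{"fn": "carry_out", "kwargs": {"increments": [2,0,0,0,0,0,0,0,0,0,0,0]}}

```text
clock: 32.33
position: [0.5696, -0.0089, 0.1205]
ee_rot: [-2.216, -2.227, 0.0]
force: [-0.1, 0.6, 2.1]
width: 0.007
gripper_force: 0.4
```

{"fn": "carry_out", "kwargs": {"increments": [2,0,0,0,0,0,0,0,0,0,0,0]}}

```text
clock: 32.58
position: [0.5715, -0.0089, 0.1204]
ee_rot: [-2.216, -2.227, 0.0]
force: [-0.4, 0.8, 0.4]
width: 0.007
gripper_force: 0.3
```

{"fn": "carry_out", "kwargs": {"increments": [2,0,0,0,0,0,0,0,0,0,0,0]}}

```text
clock: 32.83
position: [0.5736, -0.009, 0.1205]
ee_rot: [-2.216, -2.227, 0.0]
force: [0.4, -0.1, 0.5]
width: 0.005
gripper_force: 0.1
```

{"fn": "carry_out", "kwargs": {"increments": [2,0,0,0,0,0,0,0,0,0,0,0]}}

```text
clock: 33.08
position: [0.5757, -0.009, 0.1206]
ee_rot: [2.216, 2.227, -0.0]
force: [-0.2, 0.2, 0.2]
width: 0.007
gripper_force: 0.1
```

Run:
```python
from h import *
snap('side','s14.png');o=readout.observe();print(o['force'],o['position'])
g=cv2.imread('pics/s14.png',0)[164:188,268:316]
for i,r in enumerate(g): print(164+i,''.join('#' if x<35 else '+' if x<60 else '.' if x<130 else ' ' for x in r))
print([proj('side',[.581+.065*np.sin(t),-.009,.095+.065*np.cos(t)]).round(1) for t in (.3,.4,.5,.58)])
```

```text
[-0.51990029 -0.06823143 -0.0623021 ] [ 0.57561168 -0.00899284  0.12061989]
164 ........+++++...................................
165 .........+++....................................
166 ................................................
167 ................................................
168 ...............    ...    ......................
169 ...............    ...    ......................
170 ...............    ...    ......................
171 ................   ....   ......................
172 .............+..   ....   ......................
173 .............+...  ....   ......................
174 .............++... ....  .......................
175 .............+++................................
176 .............+##+...............................
177 .............++###+.............................
178 ..............+####++...........................
179 ...          ..+####.....               ........
180 ..            ..+###..                   .......
181 ..            ..+###..                   .......
182 ..            ..+###+..............      .......
183 ..    ...........+##+..............      .......
184 .     ...........++#+..............      .......
185 .     ............+++..............      .......
186 .     .............................      .......
187 .     .............................      .......
[array([281.2, 173.6]), array([279.2, 174.2]), array([277.3, 174.9]), array([275.9, 175.6])]
```

{"fn": "carry_out", "kwargs": {"increments": [2,0,0,0,0,0,2,0,0,0,0,0,0,0,0,0,0,0]}}

```text
clock: 33.5
position: [0.5798, -0.0089, 0.1206]
ee_rot: [2.216, 2.227, 0.0]
force: [0.3, 0.4, 0.1]
width: 0.008
gripper_force: 0.2
```

{"fn": "carry_out", "kwargs": {"increments": [1.5,0,0,0,0,0,1.5,0,0,0,0,0,0,0,0,0,0,0]}}

```text
clock: 33.88
position: [0.5827, -0.0089, 0.1206]
ee_rot: [2.216, 2.227, 0.0]
force: [-0.5, -0.5, 0.2]
width: 0.004
gripper_force: 0.2
```

{"fn": "carry_out", "kwargs": {"increments": [1.5,0,0,0,0,0,0,0,0,0,0,0]}}

```text
clock: 34.12
position: [0.5842, -0.0089, 0.1206]
ee_rot: [2.216, 2.227, 0.0]
force: [-0.8, 0.4, -0.0]
width: 0.006
gripper_force: 0.2
```

{"fn": "carry_out", "kwargs": {"increments": [1.5,0,0,0,0,0,0,0,0,0,0,0]}}

```text
clock: 34.38
position: [0.5857, -0.0089, 0.1206]
ee_rot: [2.216, 2.227, 0.0]
force: [-1.1, -0.4, 0.7]
width: 0.004
gripper_force: 0.2
```

{"fn": "carry_out", "kwargs": {"increments": [1.5,0,0,0,0,0,0,0,0,0,0,0]}}

```text
clock: 34.62
position: [0.5872, -0.0089, 0.1206]
ee_rot: [2.216, 2.227, 0.0]
force: [-1.2, 0.6, 0.2]
width: 0.002
gripper_force: 0.2
```

{"fn": "carry_out", "kwargs": {"increments": [1,0,0,0,0,0,0,0,0,0,0,0]}}

```text
clock: 34.88
position: [0.5881, -0.0089, 0.1206]
ee_rot: [2.216, 2.227, 0.0]
force: [-0.7, 0.1, 0.1]
width: 0.005
gripper_force: 0.2
```

{"fn": "carry_out", "kwargs": {"increments": [1,0,0,0,0,0,0,0,0,0,0,0]}}

```text
clock: 35.12
position: [0.5891, -0.0089, 0.1206]
ee_rot: [2.216, 2.227, 0.0]
force: [-0.7, -0.5, 0.1]
width: 0.005
gripper_force: 0.2
```

{"fn": "carry_out", "kwargs": {"increments": [1,0,0,0,0,0,0,0,0,0,0,0]}}

```text
clock: 35.38
position: [0.5902, -0.0089, 0.1207]
ee_rot: [2.216, 2.227, 0.0]
force: [0.8, 0.2, 0.3]
width: 0.005
gripper_force: 0.2
```

{"fn": "carry_out", "kwargs": {"increments": [1.5,0,0,0,0,0,0,0,0,0,0,0]}}

```text
clock: 35.62
position: [0.5917, -0.0089, 0.1206]
ee_rot: [2.216, 2.227, 0.0]
force: [-0.6, -0.2, -0.4]
width: 0.006
gripper_force: 0.3
```

{"fn": "carry_out", "kwargs": {"increments": [1.5,0,0,0,0,0,0,0,0,0,0,0]}}

```text
clock: 35.88
position: [0.5932, -0.0089, 0.1206]
ee_rot: [2.216, 2.227, 0.0]
force: [-0.8, 0.8, 0.5]
width: 0.007
gripper_force: 0.3
```

Run:
```python
from h import *
snap('side','s15.png');o=readout.observe();print(o['force'],o['position'])
g=cv2.imread('pics/s15.png',0)[166:188,264:316]
for i,r in enumerate(g): print(166+i,''.join('#' if x<35 else '+' if x<60 else '.' if x<130 else ' ' for x in r))
```

```text
[-1.06824442  0.06012358 -0.05108791] [ 0.59317733 -0.00891956  0.12064348]
166 ....................................................
167 ....................................................
168 .............    ...    ............................
169 .............    ...    ............................
170 .............    ...    ............................
171 ..............   ....   ............................
172 ..............   ....   ............................
173 ...............  ....   ............................
174 ................ ....  .............................
175 .............+......................................
176 .............+++....................................
177 .............+##+.++................................
178 ..............++#+##+...............................
179 .......      ..++####+..                     .......
180 ......        ..+####+.                      .......
181 ......        ..++###+..                     .......
182 ......        ....+###+................      .......
183 ......    .........++##+................     .......
184 ......    ..........+###+...............     .......
185 .....     ...........+#+................     .......
186 .....     .............................      .......
187 .....     .............................      .......
```

{"fn": "carry_out", "kwargs": {"increments": [1.2,0,0,0,0,0,0,0,0,0,0,0]}}

```text
clock: 36.17
position: [0.5943, -0.0089, 0.1206]
ee_rot: [-2.216, -2.227, 0.0]
force: [-0.3, 0.8, 0.4]
width: 0.0
gripper_force: 0.4
```

{"fn": "carry_out", "kwargs": {"increments": [1.2,0,0,0,0,0,0,0,0,0,0,0]}}

```text
clock: 36.42
position: [0.5953, -0.0089, 0.1205]
ee_rot: [-2.216, -2.227, 0.0]
force: [-2.9, -0.4, 0.3]
width: 0.006
gripper_force: 0.8
```

{"fn": "carry_out", "kwargs": {"increments": [1.2,0,0,0,0,0,0,0,0,0,0,0]}}

```text
clock: 36.67
position: [0.5968, -0.0089, 0.1206]
ee_rot: [2.216, 2.227, 0.0]
force: [-1.4, 0.5, -0.1]
width: 0.007
gripper_force: 0.7
```

{"fn": "carry_out", "kwargs": {"increments": [1.2,0,0,0,0,0,0,0,0,0,0,0]}}

```text
clock: 36.92
position: [0.5985, -0.0089, 0.1208]
ee_rot: [2.216, 2.226, 0.001]
force: [0.3, -0.6, 0.7]
width: 0.005
gripper_force: 0.1
```

{"fn": "carry_out", "kwargs": {"increments": [1.2,0,0,0,0,0,0,0,0,0,0,0]}}

```text
clock: 37.17
position: [0.5992, -0.0089, 0.1207]
ee_rot: [2.216, 2.227, 0.0]
force: [-1.3, 0.0, 0.2]
width: 0.004
gripper_force: 0.8
```

{"fn": "carry_out", "kwargs": {"increments": [1.2,0,0,0,0,0,0,0,0,0,0,0]}}

```text
clock: 37.42
position: [0.6004, -0.0089, 0.1206]
ee_rot: [2.216, 2.227, 0.0]
force: [-1.1, 0.0, 0.4]
width: 0.003
gripper_force: 0.4
```

{"fn": "carry_out", "kwargs": {"increments": [1,0,0,0,0,0,0,0,0,0,0,0]}}

```text
clock: 37.67
position: [0.6016, -0.0089, 0.1207]
ee_rot: [2.216, 2.227, 0.001]
force: [-0.3, -0.5, 0.3]
width: 0.005
gripper_force: 0.2
```

{"fn": "carry_out", "kwargs": {"increments": [1,0,0,0,0,0,0,0,0,0,0,0]}}

```text
clock: 37.92
position: [0.6026, -0.0089, 0.1207]
ee_rot: [2.216, 2.227, 0.001]
force: [-0.5, -0.1, -0.7]
width: 0.006
gripper_force: 0.0
```

{"fn": "carry_out", "kwargs": {"increments": [1,0,0,0,0,0,0,0,0,0,0,0]}}

```text
clock: 38.17
position: [0.6035, -0.0089, 0.1207]
ee_rot: [2.216, 2.227, 0.001]
force: [-0.5, -0.6, -0.6]
width: 0.001
gripper_force: 0.0
```

{"fn": "carry_out", "kwargs": {"increments": [1,0,0,0,0,0,0,0,0,0,0,0]}}

```text
clock: 38.42
position: [0.6044, -0.0089, 0.1207]
ee_rot: [2.216, 2.227, 0.0]
force: [-0.3, -0.0, -0.3]
width: 0.004
gripper_force: 0.0
```

{"fn": "carry_out", "kwargs": {"increments": [1,0,0,0,0,0,0,0,0,0,0,0]}}

```text
clock: 38.67
position: [0.6054, -0.0089, 0.1207]
ee_rot: [2.216, 2.227, 0.0]
force: [-0.9, -0.6, 0.4]
width: 0.005
gripper_force: 0.1
```

Run:
```python
from h import *
snap('side','s16.png');o=readout.observe();print(o['force'],o['position'])
g=cv2.imread('pics/s16.png',0)[166:218,260:312]
for i,r in enumerate(g): print(166+i,''.join('#' if x<35 else '+' if x<60 else '.' if x<130 else ' ' for x in r))
```

```text
[-0.25902895 -0.25356785 -0.19273601] [ 0.60539084 -0.00889612  0.12064039]
166 ....................................................
167 ....................................................
168 .............    ...   .............................
169 .............    ...    ............................
170 .............    ...    ............................
171 .............    ...    ............................
172 ..............   ....   ............................
173 ..............   ....   ............................
174 ...............  .... ..............................
175 ....................................................
176 ....................................................
177 ..............++++++..++............................
178 ................+###+##+............................
179 ...........    ..+#####+..                       ...
180 ..........      .++#####..                       ...
181 ..........      ..+#####+.                       ...
182 ..........     ....++####+.................      ...
183 ..........    .......++###+.................     ..
[... 1239 characters left out ...]
        ........
206 .............##+..                             .....
207 .......    ..###+.                              ....
208 ......     ..####+.                             ....
209 ......     ..#####..                            ....
210 .......    .+#####+.                            ....
211 .......    .+######+.                           ....
212 ......     ..+#####+..                          ....
213 ......      .+##+###+..                         ....
214 ......      ..+######+..                        ....
215 ......     ....+######+.... .        . ..       ....
216 .....     ......+++#####+.................      ....
217 .....     .........+#####..................     ....
```

{"fn": "carry_out", "kwargs": {"increments": [1,0,0,0,0,0,0,0,0,0,0,0]}}

```text
clock: 38.98
position: [0.6062, -0.0089, 0.1206]
ee_rot: [-2.216, -2.227, 0.0]
force: [-0.9, 1.3, 0.2]
width: 0.007
gripper_force: 0.3
```

{"fn": "carry_out", "kwargs": {"increments": [1,0,0,0,0,0,0,0,0,0,0,0]}}

```text
clock: 39.22
position: [0.6072, -0.0089, 0.1206]
ee_rot: [-2.216, -2.227, 0.0]
force: [-1.0, 0.0, 0.4]
width: 0.002
gripper_force: 0.4
```

{"fn": "carry_out", "kwargs": {"increments": [1,0,0,0,0,0,0,0,0,0,0,0]}}

```text
clock: 39.48
position: [0.6077, -0.0089, 0.1205]
ee_rot: [-2.216, -2.226, 0.001]
force: [-3.8, 0.2, 0.5]
width: 0.003
gripper_force: 1.8
```

{"fn": "carry_out", "kwargs": {"increments": [1,0,0,0,0,0,0,0,0,0,0,0]}}

```text
clock: 39.72
position: [0.6079, -0.0089, 0.1204]
ee_rot: [-2.215, -2.226, 0.003]
force: [-7.5, -0.0, 2.8]
width: 0.003
gripper_force: 3.9
```

{"fn": "carry_out", "kwargs": {"increments": [1,0,0,0,0,0,0,0,0,0,0,0]}}

```text
clock: 39.98
position: [0.608, -0.0089, 0.1203]
ee_rot: [-2.214, -2.225, 0.005]
force: [-9.9, 0.2, 6.5]
width: 0.006
gripper_force: 5.8
```

Hard stop reached. Retreat and check.

{"fn": "carry_out", "kwargs": {"increments": [-4,0,0,0,0,0,-10,0,0,0,0,0,-15,0,0,0,0,0,-15,0,0,0,0,0,-15,0,0,0,0,0,0,0,20,0,0,0,0,0,35,0,0,0,0,0,40,0,0,0,0,0,20,0,0,0,0,0,0,0,0,0,0,0,0,0,0,0]}}

```text
clock: 41.35
position: [0.5504, -0.0091, 0.2347]
ee_rot: [-2.216, -2.226, 0.002]
force: [0.1, 1.1, -0.8]
width: 0.008
gripper_force: 0.0
```

Run:
```python
from h import *
snap('side','s17.png');o=readout.observe();print(o['force'],o['position'])
g=cv2.imread('pics/s17.png',0)[166:218,260:312]
for i,r in enumerate(g): print(166+i,''.join('#' if x<35 else '+' if x<60 else '.' if x<130 else ' ' for x in r))
a=cv2.imread('pics/s1.png',0);b=cv2.imread('pics/s17.png',0)
d=cv2.blur(cv2.absdiff(a,b),(5,5));d=(d>25).astype(np.uint8)
n,_,st,c=cv2.connectedComponentsWithStats(d);print([(s[:5].tolist()) for s in st[1:] if s[4]>20])
```

```text
[-0.14172685  0.04647957  0.07135517] [ 0.5503222  -0.00910782  0.2344142 ]
166 ....................................................
167 ....................................................
168 ....................................................
169 ....................................................
170 ....................................................
171 ....................................................
172 ....................................................
173 ................+++.................................
174 ................###+................................
175 ...............+####+...............................
176 ...............+#####+..............................
177 ...............++#####+.............................
178 ................+#####+.............................
179 ..........     ..######+..                       ...
180 ..........      .+######..                       ...
181 ..........     ..++#####+.                       ...
182 ..........     ...++#####+.................      ...
183 ..........    ......+++###+................      ..
[... 1618 characters left out ...]
####..                          ....
213 ......      .+######+..                         ....
214 ......      ..+######+..                        ....
215 .....       ...+######+.......       . ...      ....
216 .....     ......+++#####+.................      ....
217 .....     .........+#####+................      ....
[[255, 0, 188, 187, 10358], [377, 0, 27, 17, 428], [455, 0, 27, 166, 1782], [515, 0, 18, 105, 819], [377, 18, 26, 12, 226], [351, 29, 35, 17, 343], [383, 33, 26, 33, 414], [506, 38, 10, 7, 51], [373, 48, 7, 14, 78], [524, 76, 6, 15, 75], [522, 96, 16, 51, 413], [312, 122, 11, 4, 32], [472, 139, 17, 17, 79], [502, 143, 13, 14, 113], [510, 176, 8, 11, 45], [427, 184, 7, 8, 22]]
```

The lever now stays on by itself and leans like the other two. The only differences from the first image are the arm and the lever.

```bash
python3 -c "
from cell import arm
print(arm.sign_off())"
```

```text
the job is handed in; nothing more can be done
None
```

I reset the tripped switch and handed the job in at about 41 s: its lever was pushed fully off (12 N at the stop, past the roughly 6 N drag), then thrown on, where it stays by itself, with the other two levers still on and nothing around them seen to have moved.

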